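# Let the walnuts out of the processor bowl

### The job

Push the small grey stoneware bowl across the counter until it stands under the spout of the clear processor bowl, then press down the thumb paddle of the rocking cap so that its gate lifts, and keep it down until both walnuts have rolled out into the stoneware bowl. Then let the cap swing shut and move clear. Use only pushes and presses: do not lift or tip the stoneware bowl, do not touch the gate or the walnuts, and leave the dough scraper, the cruet and the salt jar where they are.

Things in the scene. Friction and masses are not known exactly. Their poses are not given: they have to be found in the camera images.
- processor: Clear plastic food processor bowl, fixed, on a round black trivet (radius 90, 8 thick). Round wall of outer radius 84, 150 high, open at the top. Origin: centre of its underside, on the counter; z up; its spout points along +y. A D handle stands out on the -y side to y = -133.
- mouth (a point): Middle of the spout floor at its mouth: y = 125, z = 78 in the processor's frame, axes as the processor's. The spout is an open-topped trough 44 wide, sloping down at 18 degrees along +y from inside the processor bowl through its wall to here.
- drop (a point): Point on the counter under the spout where the stoneware bowl's centre should stand to catch the walnuts: 155 out from the processor's axis along its +y axis, 30 beyond the mouth. There the bowl clears the processor's wall by about 9. Axes as the processor's.
- rocker (a joint): Angle (rad) of the white rocking cap about pin. 0: shut, its outer end, the gate (an upright flap 44 wide at y = 129 in the processor's frame), closes the spout's mouth. Grows as the paddle is pressed and the gate swings up and outward; hard stop at 0.55; the walnuts start to slip out between 0.25 and 0.4, and pass freely above 0.45. A spring shuts it: the paddle needs about 3 N to start, 6 N at the stop.
- pin (a point): Middle of the level pivot pin of the rocking cap; it runs along the processor's x axis at y = 55, z = 165 in its frame, axes as the processor's.
- paddle (a point): White thumb paddle on the inner end of the rocking cap, over the middle of the processor's open mouth: a slab 46 (x) by 36 (y), 8 thick. This point: centre of its top face, 65 from the pin, 179 above the counter when the cap is shut; axes as the processor's when shut. It goes almost straight down by 33 over the whole swing, and tilts with the cap.
- bowl: Small grey stoneware bowl, loose on the counter, about 0.3 kg. Round, 48 high; widest (radius 62) from 14 to 24 above the counter, foot radius 48, rim outer radius 58, wall 5, inner floor 6 up. Origin: centre of its underside; z up.
- walnut0: Walnut in its shell, a ball of 32 diameter; it waits in the spout against the gate. Origin: its centre.
- walnut1: The second walnut, the same, behind the first in the spout. Origin: its centre.
- scraper: Bystander: stainless steel dough scraper lying flat, 100 by 150, 20 high. Origin: centre of its underside.
- cruet: Bystander: stoppered glass cruet, radius 36, 162 high. Origin: centre of its underside.
- saltjar: Bystander: white salt jar with a wooden lid, radius 32, 75 high. Origin: centre of its underside.

How it is judged (in metres and radians):
On the way, in this order (a step that is already met when the one before it is completed fails the run):
1. the stoneware bowl stands under the spout (centre within 45 mm of the drop point) (horizontal distance between bowl and drop below 0.045 m), for 0.2 s.
2. the fingers press the paddle and the gate is lifting (cap past 0.2 rad) (value of joint rocker above 0.2 rad and contact force between the fingers and rocker_c0 above 0.5 N), for 0.05 s.
At the end, for the whole second after the job is handed in: Both walnuts lie in the stoneware bowl (centres within 48 mm of its axis and lower than 60 mm), which stands upright and still on the counter under the spout (within 50 mm of the drop point), and the cap has swung shut (below 0.05 rad) (horizontal distance between each of walnut0, walnut1 and bowl below 0.048 m and height (world z) of each of walnut0, walnut1 below 0.06 m and value of joint rocker below 0.05 rad and horizontal distance between bowl and drop below 0.05 m and height (world z) of bowl below 0.006 m and angle between bowl's own z axis and vertical below 0.1 rad and linear speed of bowl below 0.02 m/s); the robot touches nothing.
It fails at once if the stoneware bowl is lifted or tipped (height (world z) of bowl above 0.015 m or angle between bowl's own z axis and vertical above 0.3 rad).
It fails at once if a walnut is touched by the robot (contact force between any of the fingers, the arm and walnut0 above 0.3 N or contact force between any of the fingers, the arm and walnut1 above 0.3 N).
It fails at once if the robot touches the gate itself (contact force between any of the fingers, the arm and rocker_c4 above 1 N).
It fails at once if a walnut falls on the counter ((height (world z) of walnut0 below 0.06 m and horizontal distance between walnut0 and bowl above 0.062 m) or (height (world z) of walnut1 below 0.06 m and horizontal distance between walnut1 and bowl above 0.062 m)).
It fails at once if the scraper, the cruet or the salt jar is moved (distance of any of scraper, cruet, saltjar from where it was at the start of the episode above 0.02 m).
It also fails if it takes over 51 s, if anything falls off the work surface, if the arm or the gripper's body presses on something with over 40 N, if the wrist force passes 120 N, or if a joint passes its speed limit or range.

### The arm

A 6-joint arm with a two-finger parallel gripper is mounted at the origin on the work surface. World frame = base frame: x ahead of the robot, y to its left, z up, the work surface at z = 0. Lengths are in m, angles in degrees, forces in N, time in s.
With the tool pointing down it reaches from about 0.4 to 0.825 m from the base axis. Payload 7 kg.
Tool frame: the origin (TCP) lies between the finger pads; the fingertips stand 19 mm ahead of it and the grasp point (between the pads) is the TCP; y points along the fingers, x is the direction in which the jaws open and shut, and the axes are right-handed (so a half turn about y gives the same grasp; the last joint's range is limited). The gripper opens to 88 mm and grips with 3 to 60 N. Pads are 19 mm wide; open, the fingers measure 130 mm over their backs; the gripper's body (78 mm by 193 mm) begins 47 mm behind the grasp point.
Start: joints at [91.278, 20.546, 0.682, 0, -70.136, -16.507], TCP at [0.177, 0.651, 0.224] pointing down, gripper open.
Joint ranges: [-176.03, 176.03], [-82.01, 121.73], [-58.28, 71.71], [-173.87, 95.51], [-174.79, -0.11], [-173.66, 173.66]. Speed limits (degrees/s): [136.94, 136.94, 172.46, 180, 180, 180].

### API

Orientations are given as [roll, pitch, yaw] about the fixed x, y, z axes, in that order (R = Rz(yaw) Ry(pitch) Rx(roll)).
In Python, from plant import r gives the robot as it stands. The module is installed in compiled form; this text tells all that it offers.
- The arm moves only by the tool jog_arm, never from a script. Its argument "steps" is a list of rows, each a list of 5 numbers: the closure, from 0 (fully open) to 1 (shut), then the shift along the tool's x, y, z in m, then the turn about the tool's y in degrees. In form: [[jaw, x, y, z, turn], ...]. A call has 1 to 12 rows; each row shifts and turns the commanded pose from where the row before left it, along the tool's axes as they then stand; what a row does not reach is not made up. A row lasts 1/12 s, in which the tool goes at most 41.7 mm and 7.16 degrees, less where a joint would pass 70% of its speed; a pose out of reach is approached as far as the arm can. A call with a gripper value outside its range is refused whole. The fingers move at their own pace and stop on an object; "squeeze" is the grip in N (left out, the last holds). Time passes only in rows, so rows that do not move let the fingers close. It gives the time, the measured TCP pose, the force and the opening at its end, in the units of the state.
- r.get_state(): the state, without advancing time (a new reading comes with each control period).
- r.capture(name): name is "side" or "top" or "wrist"; returns a dict with "image" (420x560x3 uint8, red, green, blue), "vfov" (degrees; the focal length in pixels is half the picture's height over the tangent of half this angle, whatever the lens; pixels are square), "cx", "cy" (the principal point, pixels), "R" (3x3) and "t" (3): a world point X has camera coordinates R X + t; the wrist camera has in their place "tool_from_camera" (4x4, takes a point from camera to tool coordinates, whose origin is the TCP and whose axes are the tool frame's). Camera axes: x right, y down, z forward; pixel columns grow to the right and rows downward; lengths in m; the calibration is good to about 2 mm. A picture is of the moment at which its call begins: read the wrist's pose just before it. There is no depth.
- r.close_job(): hands the job in, once; it reports no verdict.
The state is a dict: "time_s": time; "joints": joint angles; "qd": joint speeds; "joint_torque": joint torques, N m; "tcp_pos": TCP position; "eef_rot": TCP orientation; "contact_force": force on the tool from outside, world axes, zero at the start; "moment": the same for the moment, N m; "gripper_width": finger opening in m.
Only numpy, scipy, OpenCV 4.12 (cv2) and the standard library are available. Lean on these libraries where they do the work, as an engineer would, in place of code of your own. Each camera call takes 0.05 s, during which the arm holds its last target.

## Working session

There is one attempt and no reset: what is moved stays moved. The work goes in short steps, Python scripts to look and compute and a tool call to move; the robot and the scene stay as the last step left them, time stands still between calls to the robot, and variables do not carry over. Pictures are saved under pics/ and viewed, and the job is handed in when it is done.

Besides the shell and the picture viewer there is one more tool, called after "Request:" as name([rows], argument=value, ...), one row to a line, values as JSON. jog_arm: Moves the arm, as the interface text tells. Its arguments: {"type":"object","properties":{"steps":{"type":"array","items":{"type":"array","items":{"type":"number"}}},"squeeze":{"type":"number"}},"required":["steps"]}

```bash
mkdir -p pics; cat > h.py <<'E'
import numpy as np, cv2
from plant import r
def cap(n,f):
    d=r.capture(n); cv2.imwrite('pics/'+f,cv2.cvtColor(d['image'],cv2.COLOR_RGB2BGR)); 
    np.save('pics/'+f+'.npy',d,allow_pickle=True); return d
def ray(d,u,v,tcp=None):
    f=d['image'].shape[0]/2/np.tan(np.radians(d['vfov'])/2)
    c=np.array([(u-d['cx'])/f,(v-d['cy'])/f,1])
    R=np.array(d['R']);t=np.array(d['t'])
    return -R.T@t, R.T@c
def onplane(d,u,v,z):
    o,k=ray(d,u,v); return o+k*(z-o[2])/k[2]
def proj(d,X):
    f=d['image'].shape[0]/2/np.tan(np.radians(d['vfov'])/2)
    c=np.array(d['R'])@X+np.array(d['t']); return c[0]/c[2]*f+d['cx'],c[1]/c[2]*f+d['cy']
def load(f): return np.load('pics/'+f+'.npy',allow_pickle=True).item()
E
python3 - <<'E'
from h import *
for n in ['side','top','wrist']:
    d=cap(n,n+'0.png'); print(n,{k:np.round(v,3) for k,v in d.items() if k!='image'})
print(r.get_state())
E
```

```text
side {'vfov': np.float64(42.01), 'cx': np.float64(275.066), 'cy': np.float64(204.633), 'R': array([[-0.764, -0.645, -0.017],
       [-0.331,  0.414, -0.848],
       [ 0.555, -0.642, -0.53 ]]), 't': array([0.403, 0.32 , 0.714])}
top {'vfov': np.float64(42.23), 'cx': np.float64(286.923), 'cy': np.float64(211.686), 'R': array([[ 0.027, -1.   ,  0.01 ],
       [-0.987, -0.029, -0.155],
       [ 0.155, -0.006, -0.988]]), 't': array([-0.033,  0.585,  1.118])}
wrist {'vfov': np.float64(61.674), 'cx': np.float64(273.454), 'cy': np.float64(212.313), 'tool_from_camera': array([[ 1.   , -0.   ,  0.001,  0.   ],
       [-0.001, -0.273,  0.962, -0.161],
       [-0.   , -0.962, -0.273,  0.074],
       [ 0.   ,  0.   ,  0.   ,  1.   ]])}
{'time_s': 0.15, 'joints': array([ 9.12767016e+01,  2.05823324e+01,  6.46878114e-01, -1.48298832e-02,
       -7.01350141e+01, -1.65089023e+01]), 'qd': array([ 0.10919781, -0.17580616,  0.10684576,  0.02086931,  0.02338724,
       -0.09753249]), 'joint_torque': array([-1.39976462e-03, -5.83273637e+01,  2.93290275e+01,  7.00123474e+00,
        8.72053293e-03, -1.20256709e-04]), 'tcp_pos': array([0.17724798, 0.65094049, 0.22374162]), 'eef_rot': array([-8.99933418e+01, -7.15255325e-02, -1.05237253e+02]), 'contact_force': array([ 0.35866567, -0.05928612, -0.61695608]), 'moment': array([-0.0347812 ,  0.03123348, -0.03097499]), 'gripper_width': 0.08763652398767781}
```

View pics/side0.png

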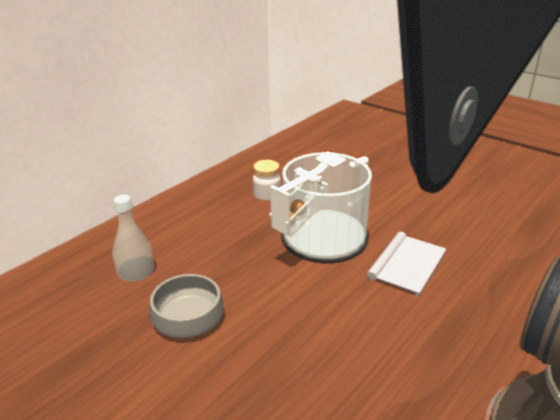

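View pics/top0.png

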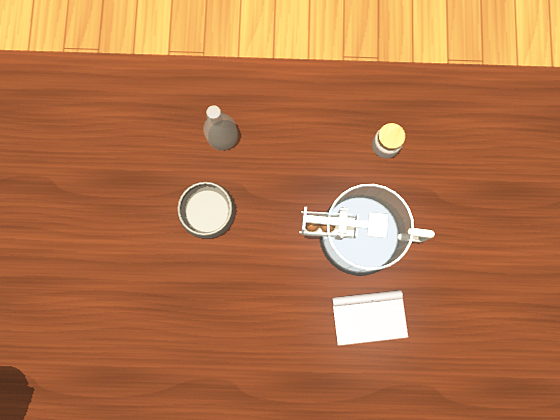

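View pics/wrist0.png

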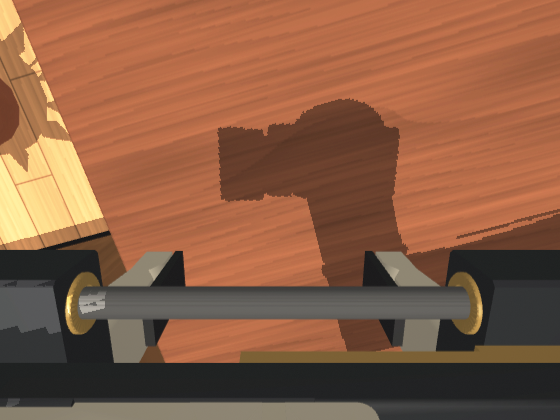

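The side view shows the cruet (130,240), bowl (187,303), processor (325,205), salt jar (266,180) and scraper (408,262). In the top view the bowl is at (206,210), the processor rim centre about (371,228) with its spout pointing left, and the gate at x≈305. Next I'll measure them.

```bash
python3 - <<'E'
from h import *
d=load('top0.png')
im=cv2.cvtColor(d['image'],cv2.COLOR_RGB2BGR)
hsv=cv2.cvtColor(im,cv2.COLOR_BGR2HSV)
m=((hsv[...,1]<110)).astype(np.uint8)*255
m[:70]=0
cv2.imwrite('pics/mtop.png',m)
n,l,s,c=cv2.connectedComponentsWithStats(m)
for i in range(1,n):
    if s[i,4]>80: print(s[i],c[i].round(1),onplane(d,*c[i],0.0).round(3))
cv2.imwrite('pics/crop.png',cv2.resize(im[100:360,160:440],None,fx=2.8,fy=2.3*2.8/2.3*0.8 if 0 else 2.3,interpolation=cv2.INTER_CUBIC))
E
```

```text
[ 203  105   35   45 1125] [219.5 128.9] [0.78  0.142 0.   ]
[372 124  32  34 796] [388.  140.3] [ 0.764 -0.242  0.   ]
[ 177  182   58   57 2567] [205.7 209.6] [0.593 0.164 0.   ]
[ 299  183  136   93 7370] [365.3 229.2] [ 0.559 -0.192  0.   ]
[ 332  290   77   56 3454] [369.5 317.3] [ 0.367 -0.202  0.   ]
```

View pics/mtop.png

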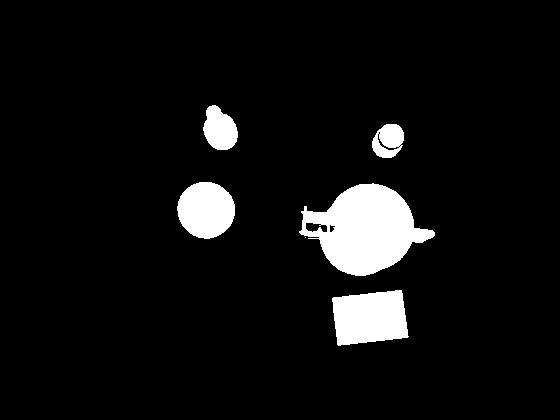

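View pics/crop.png

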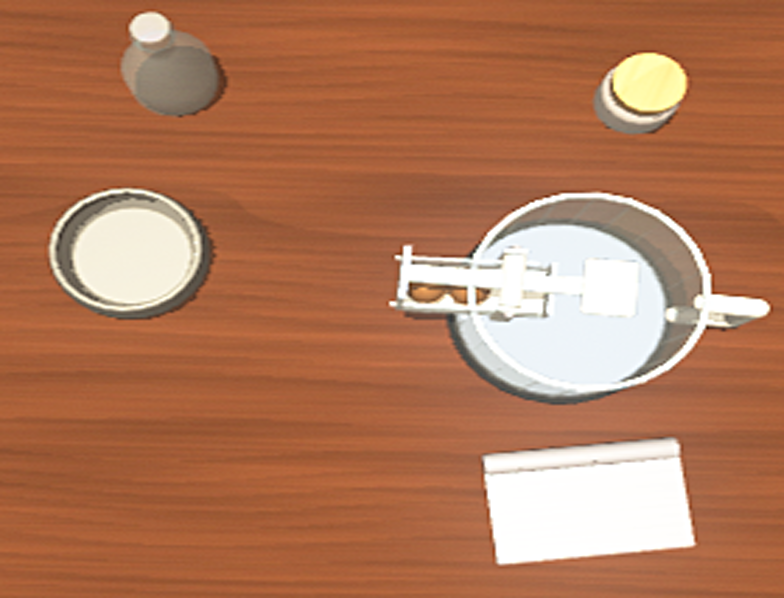

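```bash
python3 - <<'E'
from h import *
d=load('top0.png')
P=lambda u,v,z: onplane(d,u,v,z).round(4)
C=lambda x,y:(160+(x+.5)/2.8-.5,100+(y+.5)/2.3-.5)
z=.15
e=[P(*C(*q),z) for q in [(470,288),(711,295),(592,193),(590,390)]]
print('rim',e, (e[0]+e[1])/2,(e[2]+e[3])/2)
e=[P(*C(*q),.044) for q in [(50,250),(203,252),(127,188),(127,314)]]
print('bowl',e)
print('paddle',[P(*C(*q),.179) for q in [(611,287),(584,260),(583,313),(638,262),(637,315)]])
print('pinbar',[P(*C(*q),.165) for q in [(516,248),(512,318)]])
print('gate',[P(*C(*q),.13) for q in [(406,250),(404,308)]])
print('handle',P(*C(768,306),.13))
print('jar',P(*C(649,84),.075),'cruet',P(*C(151,27),.162),'scr',[P(*C(*q),0.01) for q in [(485,458),(678,440),(694,545),(498,563)]])
# side triangulate paddle
s=load('side0.png')
im=cv2.cvtColor(s['image'],cv2.COLOR_RGB2BGR)
cv2.imwrite('pics/crops.png',cv2.resize(im[130:270,230:410],None,fx=4.2,fy=4.2,interpolation=cv2.INTER_CUBIC))
E
```

```text
rim [array([ 0.5458, -0.0954,  0.15  ]), array([ 0.5446, -0.2628,  0.15  ]), array([ 0.6301, -0.1798,  0.15  ]), array([ 0.4624, -0.179 ,  0.15  ])] [ 0.5452 -0.1791  0.15  ] [ 0.54625 -0.1794   0.15   ]
bowl [array([0.5865, 0.2179, 0.044 ]), array([0.588 , 0.1009, 0.044 ]), array([0.6472, 0.1621, 0.044 ]), array([0.5284, 0.156 , 0.044 ])]
paddle [array([ 0.5455, -0.1882,  0.179 ]), array([ 0.5674, -0.1699,  0.179 ]), array([ 0.5234, -0.1694,  0.179 ]), array([ 0.5668, -0.2065,  0.179 ]), array([ 0.5228, -0.2058,  0.179 ])]
pinbar [array([ 0.5784, -0.1253,  0.165 ]), array([ 0.5195, -0.1232,  0.165 ])]
gate [array([ 0.5803, -0.0511,  0.13  ]), array([ 0.5299, -0.0508,  0.13  ])]
handle [ 0.5389 -0.3079  0.13  ]
jar [ 0.751  -0.2352  0.075 ] cruet [0.7642 0.1347 0.162 ] scr [array([ 0.4044, -0.121 ,  0.01  ]), array([ 0.4252, -0.2698,  0.01  ]), array([ 0.329 , -0.2815,  0.01  ]), array([ 0.3087, -0.1322,  0.01  ])]
```

View pics/crops.png

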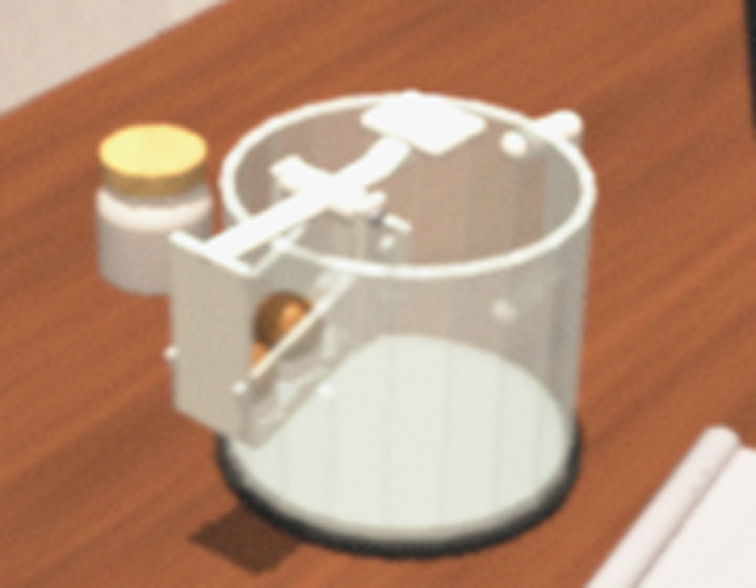

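Request:
jog_arm([
  [0,0,0,0,-7],
  [0,0,0,0,-7],
  [0,0,0,0,-7],
  [0,0,0,0,-7],
  [0,0,0,0,-7],
  [0,0,0,0,-7],
  [0,0,0,0,-7],
  [0,0,0,0,-7],
  [0,0,0,0,-7],
  [0,0,0,0,-7],
  [0,0,0,0,-7],
  [0,0,0,0,-7],
])

```text
time_s: 1.15
tcp_pos: [0.1773, 0.6511, 0.2241]
eef_rot: [-90.0, -0.0, -20.9]
contact_force: [-0.3, 0.3, -0.2]
gripper_width: 0.0878
```

```bash
cat >> h.py <<'E'
def to(x,y,z):
    s=r.get_state(); yw=np.radians(s['eef_rot'][2]); p=np.array([x,y,z])-s['tcp_pos']
    print('t',round(s['time_s'],2),'tcp',s['tcp_pos'].round(4),'rot',s['eef_rot'].round(2),'j',s['joints'].round(1),'F',s['contact_force'].round(2))
    print('need tool xyz',np.round([p[0]*np.cos(yw)+p[1]*np.sin(yw),-p[2],-p[0]*np.sin(yw)+p[1]*np.cos(yw)],4))
E
python3 -c "
from h import *
to(.604,.243,.224)"
```

```text
t 1.15 tcp [0.1773 0.6511 0.2241] rot [-9.004e+01 -1.000e-02 -2.089e+01] j [ 91.3  20.6   0.7  -0.  -70.1  67.8] F [-0.28  0.26 -0.21]
need tool xyz [ 5.442e-01  1.000e-04 -2.291e-01]
```

Request:
jog_arm([
  [0,0,0,0,-5.2],
  [0,0,0,0,-5.2],
  [0,0.025,0,-0.0165,0],
  [0,0.025,0,-0.0165,0],
  [0,0.025,0,-0.0165,0],
  [0,0.025,0,-0.0165,0],
  [0,0.025,0,-0.0165,0],
  [0,0.025,0,-0.0165,0],
  [0,0.025,0,-0.0165,0],
  [0,0.025,0,-0.0165,0],
  [0,0.025,0,-0.0165,0],
  [0,0.025,0,-0.0165,0],
])

```text
time_s: 2.15
tcp_pos: [0.3926, 0.441, 0.2243]
eef_rot: [-90.0, 0.0, -10.8]
contact_force: [0.3, -0.4, 0.8]
gripper_width: 0.0877
```

Request:
jog_arm([
  [0,0.025,0,-0.0165,0],
  [0,0.025,0,-0.0165,0],
  [0,0.025,0,-0.0165,0],
  [0,0.025,0,-0.0165,0],
  [0,0.025,0,-0.0165,0],
  [0,0.025,0,-0.0165,0],
  [0,0.025,0,-0.0165,0],
  [0,0.025,0,-0.0165,0],
  [0,0.025,0,-0.016,0],
  [0,0,0,0,0],
])

```text
time_s: 2.98
tcp_pos: [0.5876, 0.2512, 0.2237]
eef_rot: [-90.1, 0.0, -11.0]
contact_force: [0.2, 0.8, -0.5]
gripper_width: 0.0874
```

```bash
python3 -c "
from h import *
to(.604,.243,.029)
cap('top','top1.png');cap('side','side1.png')"
```

```text
t 2.98 tcp [0.5876 0.2512 0.2237] rot [-9.008e+01  1.000e-02 -1.102e+01] j [ 40.6  17.3  -4.2   0.  -68.6 128.3] F [ 0.17  0.78 -0.46]
need tool xyz [ 0.0177  0.1947 -0.0049]
```

View pics/top1.png

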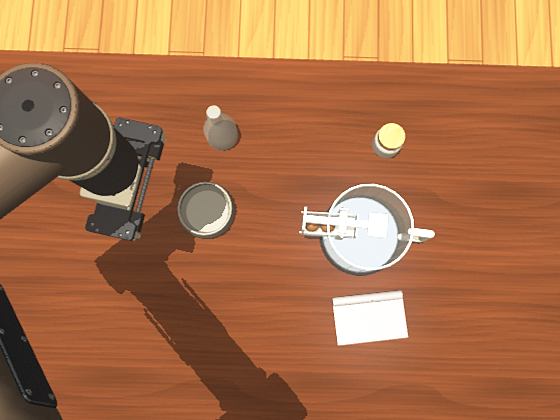

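View pics/side1.png

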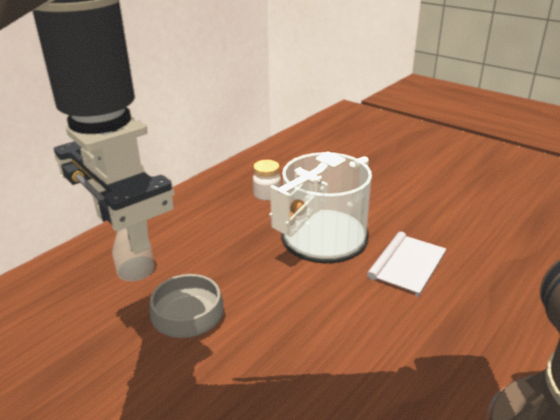

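The top view shows the gripper at about (120,180), behind the bowl, which hasn't moved. The side view shows a clear way down. Lowering now.

Request:
jog_arm([
  [0,0.017,0,0,0],
  [0,0,0.025,0,0],
  [0,0,0.025,0,0],
  [0,0,0.025,0,0],
  [0,0,0.025,0,0],
  [0,0,0.025,0,0],
  [0,0,0.025,0,0],
  [0,0,0.02,0,0],
  [0,0,0.014,0,0],
  [0,0,0.008,0,0],
  [0,0,0,0,0],
  [0,0,0,0,0],
])

```text
time_s: 4.08
tcp_pos: [0.6016, 0.252, 0.0328]
eef_rot: [-90.0, -0.0, -10.8]
contact_force: [0.3, -0.5, -0.5]
gripper_width: 0.0877
```

```bash
python3 -c "
from h import *
to(.604,.243,.029)
cap('top','top2.png');cap('side','side2.png')"
```

```text
t 4.08 tcp [0.6016 0.252  0.0328] rot [-90.01  -0.   -10.77] j [ 39.8  28.2 -14.8   0.  -47.  129.4] F [ 0.25 -0.48 -0.46]
need tool xyz [ 0.0041  0.0038 -0.0084]
```

View pics/top2.png

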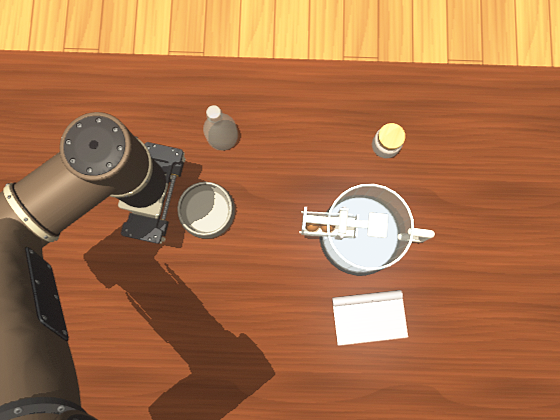

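View pics/side2.png

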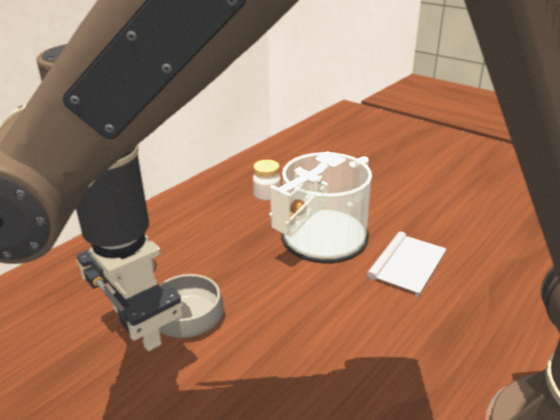

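Request:
jog_arm([
  [0,0.003,0.005,0,0],
  [0,0,0,-0.01,0],
  [0,0,0,-0.01,0],
  [0,0,0,-0.008,0],
  [0,0,0,-0.006,0],
  [0,0,0,-0.006,0],
  [0,0,0,-0.006,0],
  [0,0,0,-0.006,0],
  [0,0,0,-0.006,0],
  [0,0,0,-0.006,0],
  [0,0,0,-0.006,0],
  [0,0,0,-0.006,0],
])

```text
time_s: 5.18
tcp_pos: [0.5906, 0.176, 0.0277]
eef_rot: [-90.0, -0.0, -10.8]
contact_force: [-0.3, 2.8, 0.7]
gripper_width: 0.0878
```

```bash
python3 -c "
from h import *
to(.604,.243,.029)
cap('top','top3.png');cap('side','side3.png')"
```

```text
t 5.18 tcp [0.5906 0.176  0.0277] rot [-8.997e+01 -3.000e-02 -1.082e+01] j [ 34.7  25.8 -20.    0.  -44.1 134.5] F [-0.31  2.83  0.68]
need tool xyz [ 0.0006 -0.0013  0.0684]
```

View pics/top3.png

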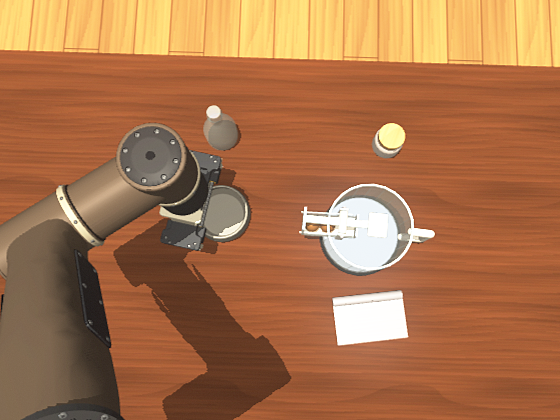

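View pics/side3.png

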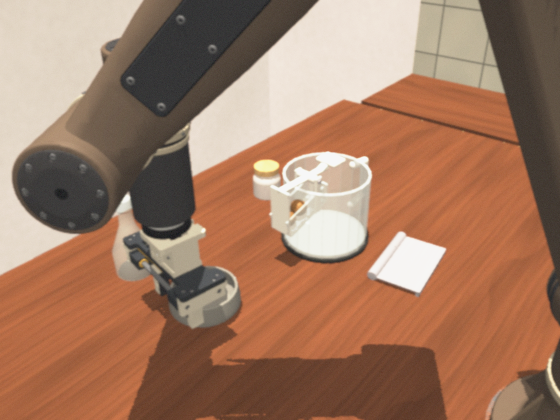

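Request:
jog_arm([
  [0,0,0,-0.006,0],
  [0,0,0,-0.008,0],
  [0,0,0,-0.008,0],
  [0,0,0,-0.008,0],
  [0,0,0,-0.008,0],
  [0,0,0,-0.008,0],
  [0,0,0,-0.008,0],
  [0,0,0,-0.008,0],
  [0,0,0,-0.008,0],
  [0,0,0,-0.006,0],
  [0,0,0,-0.004,0],
  [0,0,0,-0.002,0],
])

```text
time_s: 6.28
tcp_pos: [0.5749, 0.095, 0.0275]
eef_rot: [-90.0, 0.0, -10.9]
contact_force: [-0.1, 4.0, 1.5]
gripper_width: 0.0874
```

```bash
python3 -c "
from h import *
to(.563,.025,.028)
cap('top','top4.png');cap('side','side4.png')"
```

```text
t 6.28 tcp [0.5749 0.095  0.0275] rot [-90.     0.   -10.86] j [ 28.6  23.4 -24.4   0.  -42.2 140.5] F [-0.14  3.97  1.45]
need tool xyz [ 0.0015 -0.0005 -0.071 ]
```

View pics/top4.png

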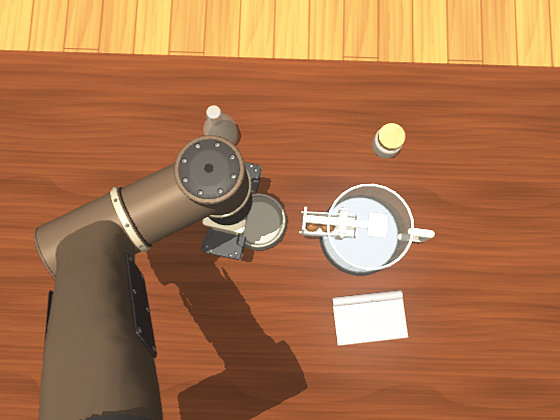

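View pics/side4.png

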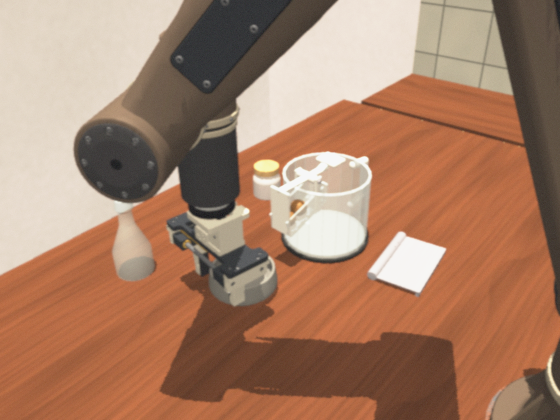

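Request:
jog_arm([
  [0,0,0,-0.006,0],
  [0,0,0,-0.007,0],
  [0,0,0,-0.007,0],
  [0,0,0,-0.007,0],
  [0,0,0,-0.007,0],
  [0,0,0,-0.007,0],
  [0,0,0,-0.006,0],
  [0,0,0,-0.006,0],
  [0,0,0,-0.005,0],
  [0,0,0,-0.004,0],
  [0,0,0,-0.003,0],
  [0,0,0,-0.001,0],
])

```text
time_s: 7.38
tcp_pos: [0.5625, 0.0304, 0.0275]
eef_rot: [-90.0, 0.0, -10.8]
contact_force: [0.9, 3.9, 0.9]
gripper_width: 0.0876
```

```bash
python3 -c "
from h import *
to(.563,.025,.028)
cap('top','top5.png');cap('side','side5.png')"
```

```text
t 7.38 tcp [0.5625 0.0304 0.0275] rot [-90.     0.   -10.85] j [ 23.   21.9 -26.9   0.  -41.1 146.2] F [0.9  3.87 0.87]
need tool xyz [ 0.0015 -0.0005 -0.0052]
```

View pics/top5.png

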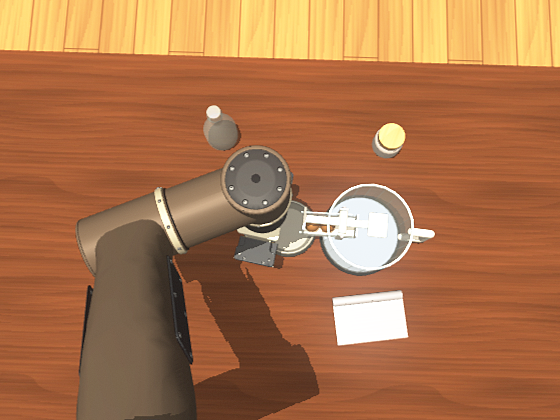

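View pics/side5.png

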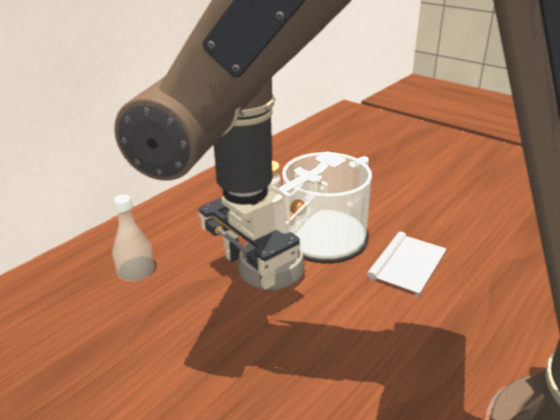

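Request:
jog_arm([
  [0,0,0,-0.002,0],
  [0,0,0,-0.001,0],
  [0,0,0,0,0],
  [0,0,0,0.01,0],
  [0,0,0,0.02,0],
  [0,0,0,0.025,0],
  [0,0,0,0.03,0],
  [0,0,-0.03,0.03,0],
  [0,0,-0.04,0.03,0],
  [0,0,-0.04,0.02,0],
  [0,0,-0.04,0,0],
  [0,0,-0.04,0,0],
])

```text
time_s: 8.48
tcp_pos: [0.5908, 0.1844, 0.2085]
eef_rot: [-90.1, 0.1, -10.7]
contact_force: [0.1, 0.8, -0.2]
gripper_width: 0.088
```

```bash
python3 -c "
from h import *
to(.5455,-.187,.26)
d=cap('top','top6.png')
im=cv2.imread('pics/top6.png')
cv2.imwrite('pics/c6.png',cv2.resize(im[150:300,230:430],None,fx=4,fy=4,interpolation=cv2.INTER_CUBIC))"
```

```text
t 8.48 tcp [0.5908 0.1844 0.2085] rot [-9.011e+01  9.000e-02 -1.073e+01] j [ 35.4  16.   -8.    0.  -66.2 133.9] F [ 0.06  0.78 -0.18]
need tool xyz [ 0.0246 -0.0515 -0.3733]
```

View pics/c6.png

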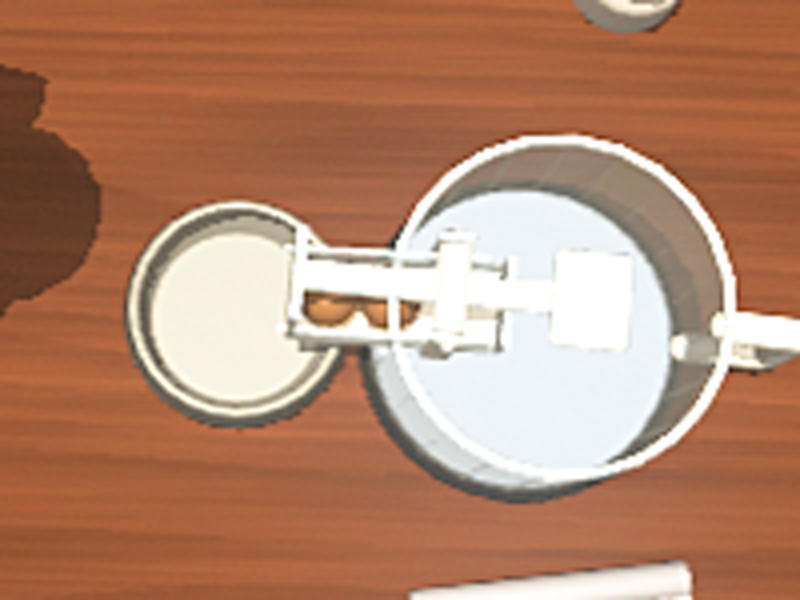

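```bash
python3 -c "
from h import *
d=load('top6.png')
C=lambda x,y:(230+(x+.5)/4-.5,150+(y+.5)/4-.5)
for q in [(128,310),(237,200),(237,420)]: print(onplane(d,*C(*q),.046).round(4))
for q in [(292,243),(288,330)]: print('gate',onplane(d,*C(*q),.15).round(4))
"
```

```text
[0.5511 0.0364 0.046 ]
[ 0.6122 -0.02    0.046 ]
[ 0.4942 -0.0232  0.046 ]
gate [ 0.573  -0.0464  0.15  ]
gate [ 0.5303 -0.0455  0.15  ]
```

Request:
jog_arm([
  [1,0,-0.01,0,7],
  [1,0,-0.02,0,7],
  [1,0,-0.02,0,7],
  [1,0,0,0,7],
  [1,0,0,0,7],
  [1,0,0,0,7],
  [1,0,0,0,7],
  [1,0,0,0,7],
  [1,0,0,0,7],
  [1,0,0,0,7],
  [1,0,0,0,7],
  [1,0,0,0,7],
], squeeze=20)

```text
time_s: 9.53
tcp_pos: [0.5912, 0.1832, 0.2567]
eef_rot: [-90.1, -0.1, -95.2]
contact_force: [-0.7, 0.9, 0.1]
gripper_width: 0.0132
```

Request:
jog_arm([
  [1,0,0,0,7],
  [1,0,0,0,7],
  [1,0,0,0,7],
  [1,0,0,0,7],
  [1,0,0,0,7],
  [1,0,0,0,7],
  [1,0,0,0,7],
  [1,0,0,0,7],
  [1,0,0,0,7],
  [1,0,0,0,7],
  [1,0,0,0,7],
  [1,0,0,0,7],
])

```text
time_s: 10.53
tcp_pos: [0.5912, 0.1832, 0.2567]
eef_rot: [-89.9, -0.1, -179.2]
contact_force: [0.2, 0.4, 0.6]
gripper_width: 0.0004
```

```bash
python3 -c "
from h import *
to(.545,-.187,.26)"
```

```text
t 10.53 tcp [0.5912 0.1832 0.2567] rot [-8.9940e+01 -9.0000e-02 -1.7919e+02] j [ 35.3  14.3  -3.9   0.  -71.9 -34.5] F [0.23 0.4  0.6 ]
need tool xyz [ 0.0514 -0.0033  0.3695]
```

Request:
jog_arm([
  [1,0,0,0,3.8],
  [1,0.0025,0,0.034,0],
  [1,0.0025,0,0.034,0],
  [1,0.0025,0,0.034,0],
  [1,0.0025,0,0.034,0],
  [1,0.0025,0,0.034,0],
  [1,0.0025,0,0.034,0],
  [1,0.0025,0,0.034,0],
  [1,0.0025,0,0.034,0],
  [1,0.0025,0,0.034,0],
  [1,0.0025,0,0.034,0],
  [1,0.002,0,0.034,0],
])

```text
time_s: 11.53
tcp_pos: [0.5467, -0.1905, 0.2571]
eef_rot: [-90.0, -0.1, 177.4]
contact_force: [0.7, 1.2, -0.4]
gripper_width: 0.0001
```

Request:
jog_arm([
  [1,0,0,0,0],
  [1,0,0,0,0],
])

```text
time_s: 11.7
tcp_pos: [0.5467, -0.1907, 0.2566]
eef_rot: [-90.0, -0.1, 177.2]
contact_force: [-0.3, 1.1, 0.0]
gripper_width: 0.0006
```

```bash
python3 -c "
from h import *
to(.545,-.190,.205)
cap('side','side7.png');cap('top','top7.png')
im=cv2.imread('pics/side7.png')
cv2.imwrite('pics/c7.png',cv2.resize(im[60:270,190:430],None,fx=2.8,fy=2.8,interpolation=cv2.INTER_CUBIC))"
```

```text
t 11.7 tcp [ 0.5467 -0.1907  0.2566] rot [-8.9990e+01 -1.1000e-01  1.7718e+02] j [  0.1  10.5  -8.8   0.  -70.8  -2.9] F [-0.27  1.06  0.02]
need tool xyz [ 0.0017  0.0516 -0.0006]
```

View pics/c7.png

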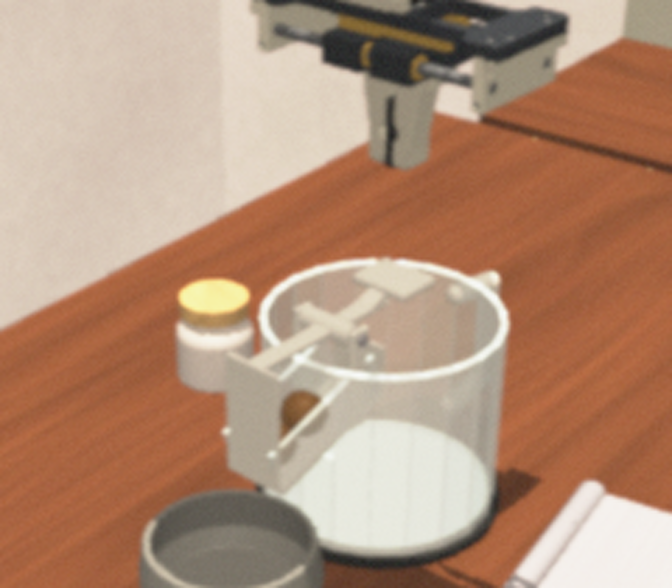

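View pics/top7.png

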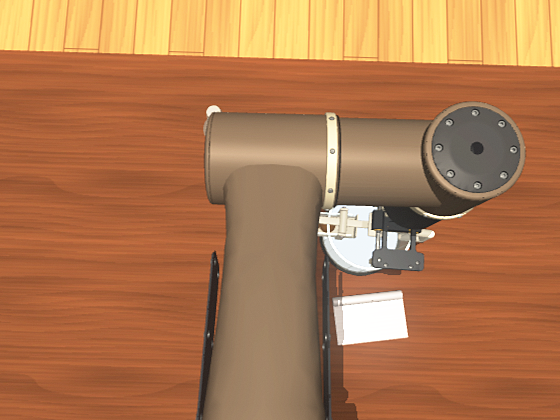

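The crop shows the closed fingertips (400,160) straight above the paddle (393,278), and the bowl is in place under the gate. Now I'll go down and press.

Request:
jog_arm([
  [1,0.001,0.012,0,0],
  [1,0,0.015,0,0],
  [1,0,0.012,0,0],
  [1,0,0.008,0,0],
  [1,0,0.004,0,0],
  [1,0,0.003,0,0],
  [1,0,0.003,0,0],
  [1,0,0.003,0,0],
])

```text
time_s: 12.47
tcp_pos: [0.5471, -0.1889, 0.1979]
eef_rot: [-90.0, 0.1, 177.4]
contact_force: [-0.2, -0.2, 0.9]
gripper_width: 0.0001
```

```bash
python3 -c "
from h import *
to(.545,-.190,.168)
cap('side','side8.png')
im=cv2.imread('pics/side8.png')
cv2.imwrite('pics/c8.png',cv2.resize(im[60:270,190:430],None,fx=2.8,fy=2.8,interpolation=cv2.INTER_CUBIC))"
```

```text
t 12.47 tcp [ 0.5471 -0.1889  0.1979] rot [-8.999e+01  5.000e-02  1.774e+02] j [  0.3  12.6 -14.    0.  -63.3  -2.9] F [-0.16 -0.22  0.86]
need tool xyz [0.002  0.0299 0.0012]
```

View pics/c8.png

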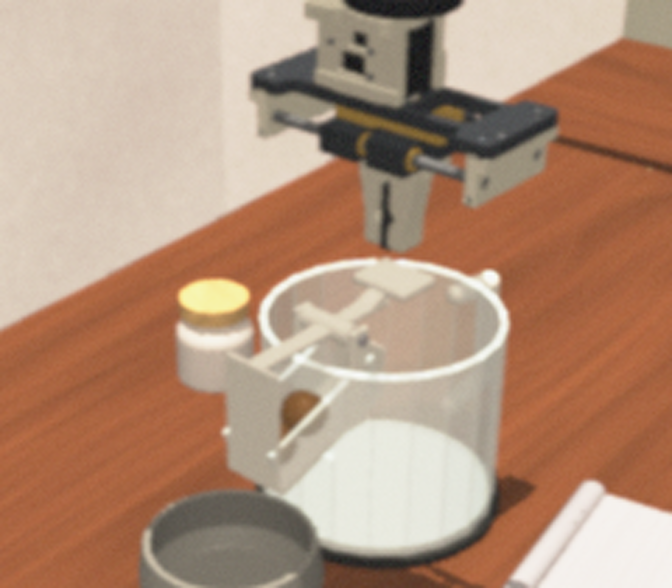

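```bash
python3 -c "
from h import *
d=load('side8.png')
for X in [(.547,-.189,.179),(.545,-.189,.179),(.547,-.189,.198),(.547,-.189,.188)]:
  u,v=proj(d,np.array(X)); print(X,(u-190)*2.8,(v-60)*2.8)
print(load('side8.png')['t']-load('side0.png')['t'])
for X,z in [((.5455,-.179),.15),((.55,-.124),.165)]:
  u,v=proj(d,np.array([*X,z])); print((u-190)*2.8,(v-60)*2.8)
"
```

```text
(0.547, -0.189, 0.179) 391.4925625908187 271.9037460087979
(0.545, -0.189, 0.179) 393.89815355760584 272.73295689846634
(0.547, -0.189, 0.198) 392.4927783503023 246.7443718389157
(0.547, -0.189, 0.188) 391.96393492612157 260.04687128475297
[0. 0. 0.]
383.32274499747143 315.4734160546006
329.82671442101434 324.83771770141607
```

Request:
jog_arm([
  [1,0,0.003,0,0],
  [1,0,0.003,0,0],
  [1,0,0.003,0,0],
  [1,0,0,0,0],
])

```text
time_s: 12.85
tcp_pos: [0.5463, -0.1891, 0.1879]
eef_rot: [-90.0, -0.0, 177.4]
contact_force: [0.2, -0.8, -0.3]
gripper_width: 0.0005
```

```bash
python3 -c "
from h import *
to(.545,-.190,.168)
cap('side','side9.png')
im=cv2.imread('pics/side9.png')
cv2.imwrite('pics/c9.png',cv2.resize(im[60:270,190:430],None,fx=2.8,fy=2.8,interpolation=cv2.INTER_CUBIC))"
```

```text
t 12.85 tcp [ 0.5463 -0.1891  0.1879] rot [-9.0010e+01 -5.0000e-02  1.7736e+02] j [  0.3  13.1 -14.8  -0.  -62.2  -2.9] F [ 0.17 -0.79 -0.35]
need tool xyz [0.0012 0.0199 0.0009]
```

View pics/c9.png

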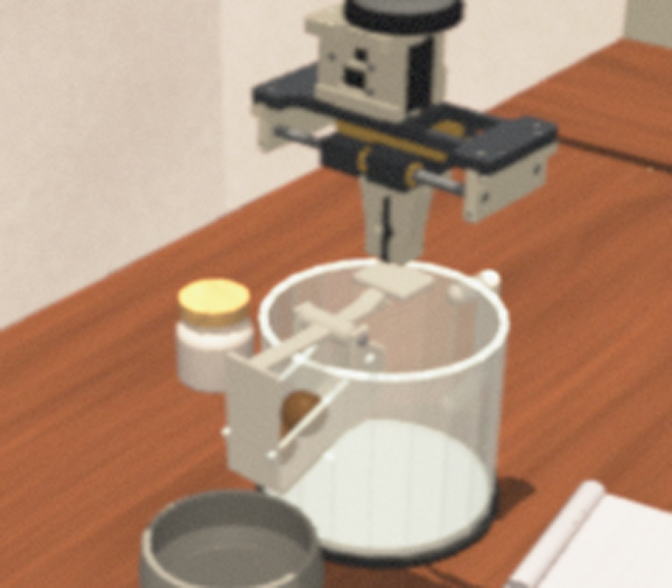

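Request:
jog_arm([
  [1,0,0.003,0,0],
  [1,0,0.003,0,0],
  [1,0,0.003,0,0],
  [1,0,0,0,0],
])

```text
time_s: 13.23
tcp_pos: [0.5462, -0.1891, 0.1787]
eef_rot: [-90.0, -0.1, 177.4]
contact_force: [0.1, 0.5, -0.3]
gripper_width: 0.0005
```

```bash
python3 -c "
from h import *
to(.545,-.190,.168)"
```

```text
t 13.23 tcp [ 0.5462 -0.1891  0.1787] rot [-9.0010e+01 -6.0000e-02  1.7736e+02] j [  0.3  13.5 -15.5  -0.  -61.   -2.9] F [ 0.05  0.52 -0.25]
need tool xyz [0.0012 0.0107 0.001 ]
```

```bash
python3 -c "
from h import *
cap('side','side10.png')
im=cv2.imread('pics/side10.png')
cv2.imwrite('pics/c10.png',cv2.resize(im[100:220,270:400],None,fx=5,fy=5,interpolation=cv2.INTER_CUBIC))
cap('wrist','w10.png')
d=load('side10.png')
for X in [(.546,-.189,.179),(.546,-.189,.160)]:
  u,v=proj(d,np.array(X)); print(X,(u-270)*5,(v-100)*5)
"
```

```text
(0.546, -0.189, 0.179) 301.2405693968043 286.28237699335074
(0.546, -0.189, 0.16) 299.46714297872916 330.36830770846905
```

View pics/c10.png

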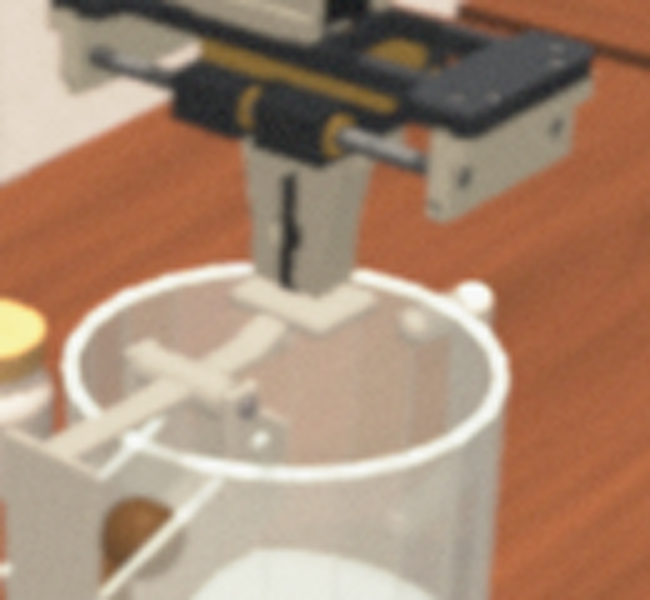

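View pics/w10.png

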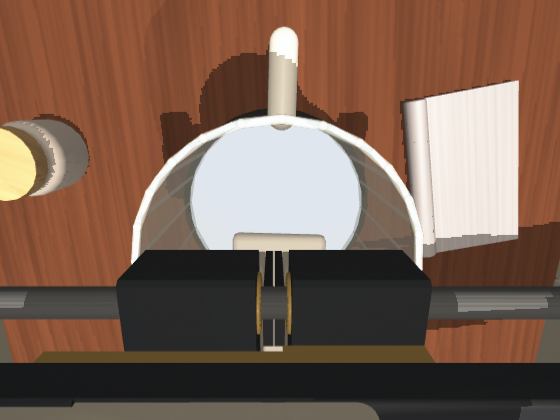

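Request:
jog_arm([
  [1,0.001,0.003,0,0],
  [1,0,0.002,0,0],
  [1,0,0,0,0],
])

```text
time_s: 13.58
tcp_pos: [0.5461, -0.1895, 0.1748]
eef_rot: [-90.0, 0.1, 177.4]
contact_force: [0.3, -1.3, 2.3]
gripper_width: 0.0003
```

Request:
jog_arm([
  [1,0,0.003,0,0],
  [1,0,0.002,0,0],
  [1,0,0,0,0],
])

```text
time_s: 13.83
tcp_pos: [0.5459, -0.1895, 0.1695]
eef_rot: [-90.0, 0.0, 177.4]
contact_force: [0.8, -4.2, 3.6]
gripper_width: 0.0002
```

```bash
python3 -c "
from h import *
to(.545,-.190,.149)
cap('side','side11.png')
im=cv2.imread('pics/side11.png')
cv2.imwrite('pics/c11.png',cv2.resize(im[100:220,270:400],None,fx=5,fy=5,interpolation=cv2.INTER_CUBIC))
"
```

```text
t 13.83 tcp [ 0.5459 -0.1895  0.1695] rot [-8.9970e+01  4.0000e-02  1.7737e+02] j [  0.3  13.9 -16.4   0.  -59.7  -2.9] F [ 0.8  -4.19  3.59]
need tool xyz [0.0009 0.0205 0.0005]
```

View pics/c11.png

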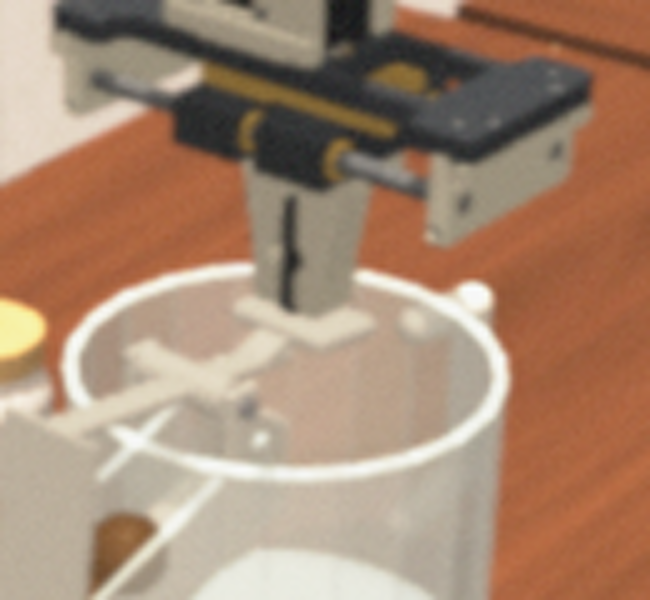

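Contact was made at TCP z≈0.177 and the gate is starting to lift. Pressing on and holding.

Request:
jog_arm([
  [1,0,0.004,0,0],
  [1,0,0.005,0,0],
  [1,0,0.005,0,0],
  [1,0,0.004,0,0],
  [1,0,0.002,0,0],
  [1,0,0,0,0],
  [1,0,0,0,0],
  [1,0,0,0,0],
])

```text
time_s: 14.55
tcp_pos: [0.5459, -0.1885, 0.1495]
eef_rot: [-90.0, 0.0, 177.4]
contact_force: [-0.3, -0.7, 6.5]
gripper_width: 0.0005
```

```bash
python3 -c "
from h import *
to(.545,-.190,.147)
cap('side','side12.png')
im=cv2.imread('pics/side12.png')
cv2.imwrite('pics/c12.png',cv2.resize(im[100:290,210:410],None,fx=3.1,fy=3.1,interpolation=cv2.INTER_CUBIC))
"
```

```text
t 14.55 tcp [ 0.5459 -0.1885  0.1495] rot [-9.0040e+01  2.0000e-02  1.7738e+02] j [  0.3  14.9 -17.8  -0.  -57.3  -2.9] F [-0.35 -0.67  6.53]
need tool xyz [0.0009 0.0025 0.0015]
```

View pics/c12.png

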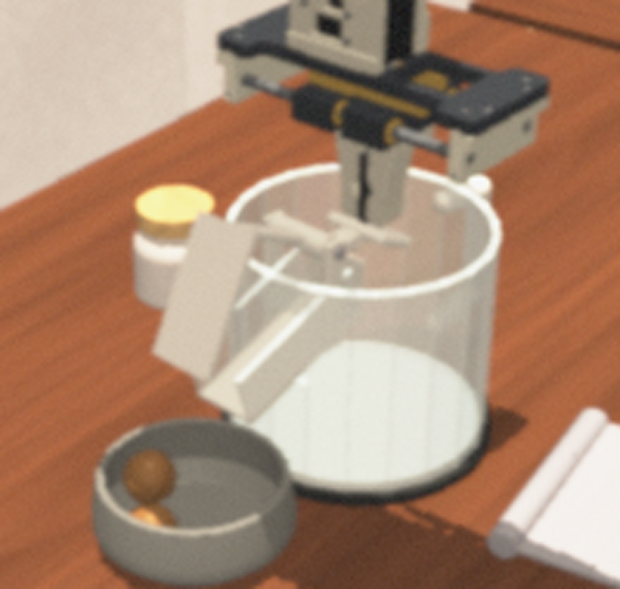

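Both walnuts are in the bowl, at (148,476) and (150,518). Releasing the paddle gently and lifting clear.

Request:
jog_arm([
  [1,0,0,0,0],
  [1,0,-0.003,0,0],
  [1,0,-0.005,0,0],
  [1,0,-0.006,0,0],
  [1,0,-0.006,0,0],
  [1,0,-0.006,0,0],
  [1,0,-0.006,0,0],
  [1,0,-0.015,0,0],
  [1,0,-0.03,0,0],
  [1,0,-0.035,0,0],
  [1,0,-0.03,0,0],
  [1,0,-0.01,0,0],
])

```text
time_s: 15.6
tcp_pos: [0.5464, -0.1891, 0.3061]
eef_rot: [-90.0, 0.2, 177.4]
contact_force: [0.4, 1.0, 1.4]
gripper_width: 0.0004
```

Request:
jog_arm([
  [1,0,0,0.01,0],
  [1,0,0,0.02,0],
  [1,0,0,0.02,0],
  [1,0,0,0.01,0],
  [1,0,0,0,0],
  [1,0,0,0,0],
  [1,0,0,0,0],
])

```text
time_s: 16.18
tcp_pos: [0.5425, -0.2486, 0.3007]
eef_rot: [-90.0, -0.1, 177.4]
contact_force: [-0.2, 0.3, 0.6]
gripper_width: 0.0001
```

```bash
python3 -c "
from h import *
to(.545,-.190,.147)
cap('side','side13.png')
im=cv2.imread('pics/side13.png')
cv2.imwrite('pics/c13.png',cv2.resize(im[100:290,120:440],None,fx=2.4,fy=2.4,interpolation=cv2.INTER_CUBIC))
cap('top','top13.png')
"
```

```text
t 16.18 tcp [ 0.5425 -0.2486  0.3007] rot [-9.0030e+01 -8.0000e-02  1.7735e+02] j [ -5.9  11.   -2.5  -0.  -76.6   3.3] F [-0.16  0.29  0.56]
need tool xyz [ 0.0002  0.1537 -0.0587]
```

View pics/c13.png

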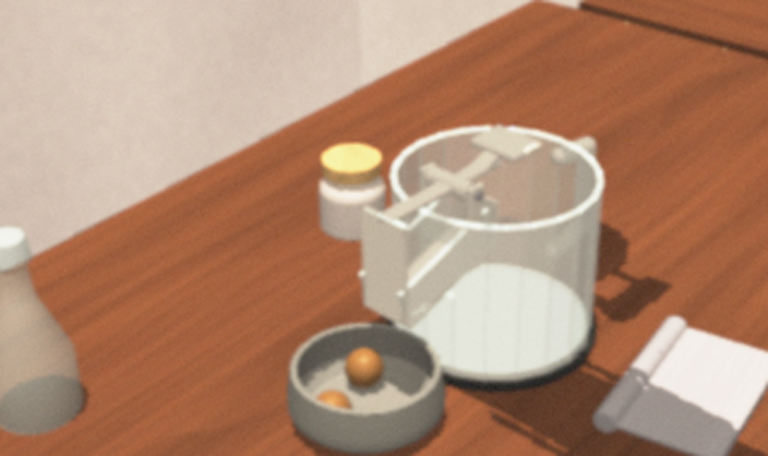

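View pics/top13.png

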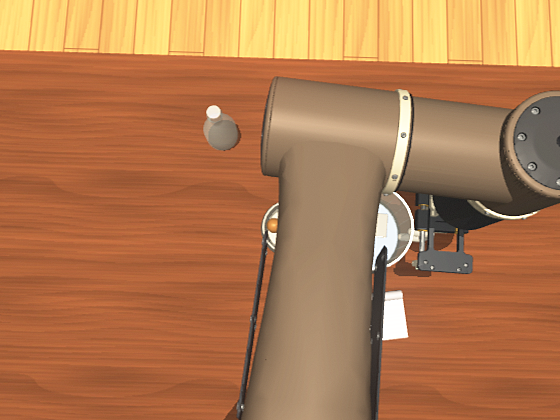

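Request:
jog_arm([
  [1,0,0,0,0],
  [1,0,0,0,0],
  [1,0,0,0,0],
  [1,0,0,0,0],
  [1,0,0,0,0],
  [1,0,0,0,0],
  [1,0,0,0,0],
  [1,0,0,0,0],
  [1,0,0,0,0],
  [1,0,0,0,0],
  [1,0,0,0,0],
  [1,0,0,0,0],
])

```text
time_s: 17.28
tcp_pos: [0.5429, -0.2491, 0.3015]
eef_rot: [-90.0, 0.0, 177.4]
contact_force: [-0.7, 0.1, 0.4]
gripper_width: 0.001
```

```bash
python3 -c "
from h import *
cap('side','side14.png')
a=cv2.imread('pics/side14.png')[230:300,230:320];b=cv2.imread('pics/side7.png')[230:300,230:320]
cv2.imwrite('pics/c14.png',cv2.resize(np.hstack([b,a]),None,fx=4.2,fy=4.2,interpolation=cv2.INTER_CUBIC))
print(r.get_state()['contact_force'])
"
```

```text
[ 0.73184176 -0.80751688  0.48642369]
```

View pics/c14.png

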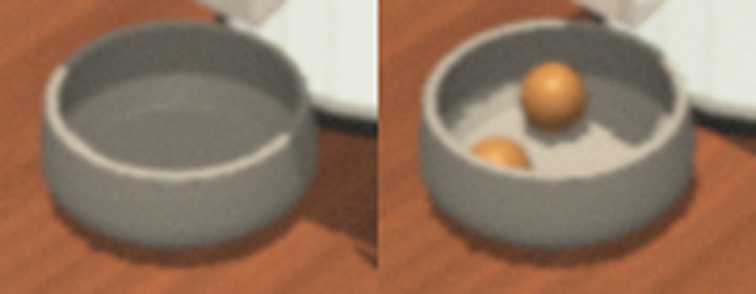

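The bowl hasn't moved since the release and both walnuts lie in it. Handing in.

```bash
python3 -c "
from plant import r
print(r.close_job())"
```

```text
the job is handed in; nothing more can be done
None
```

The job is handed in at about 17 s of the 51 s allowed. I pushed the stoneware bowl under the spout with the open fingers. I then pressed the paddle down about 28 mm with the closed fingers and held it until both walnuts had rolled out. After that I let the cap swing shut and backed the arm clear.

**Last checks:**
- **Bowl:** before the press I measured its centre at about (0.5525, -0.022), within a few mm of my estimate of the drop point, (0.553, -0.024). The before and after side pictures show it upright and not noticeably shifted.
- **Walnuts:** both lie in the bowl.
- **Cap:** it looks shut in the last side pictures. I had no reading of its angle.
- **Arm:** the force reading is about 1 N, which is noise level, so it touches nothing.
- **Bystanders:** the cruet, salt jar and scraper look unmoved. I judged this by eye and did not measure them again.

**One disagreement:** I first felt the paddle with the TCP at about z = 0.177. The stated 19 mm fingertip offset put that contact at 0.198. The side pictures also showed the closed tips about level with the TCP, so I found the contact by force.

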